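Feed the grog crusher and hold its dead-man lever level

TASK

Use the scoop to bring at least three of the fired-clay lumps from the tray into the crusher's steel feed pot (do not touch the lumps with the fingers), then stand the scoop upright on the bench and let go of it. Then press the red spring-loaded dead-man lever down until its handle is level, about half-way, never down to its bottom stop, and keep it there for two seconds. Finish while still holding it level; leave the bowl, the kiln prop and the jar where they are.

Things in the scene. Friction and masses are not known exactly. Their poses are not given: they have to be found in the camera images.
- scoop: Open steel hand scoop with an upright pale wooden grip; stands flat on the bench. Origin: underside, z up. The open mouth faces its -x: flat floor 1.6 mm thick from x = -45 (the lip) to x = +35, 66 wide inside (70 over all in y); side walls 34 high from x = -25 to +35, back wall at x = +35. The grip is a post centred at x = +27, y = 0, 16 mm thick in x, 24 mm wide in y, from z = 35 up to z = 125. 120 g.
- tray: Fixed open aluminium tray holding the lumps; origin under its centre. Flat inner floor 240 mm (x from -120 to +120) by 84 mm (y), 6 mm above the bench; walls 6 mm thick, rim 48 mm above the bench. The -x end is a ramp that rises 42 mm from the floor at x = -120 to the rim at x = -155 (50 degrees); the other walls are upright. The lumps start in the half towards its -x end, the other half is empty.
- lump0: Chunky terracotta lump, about 23 mm across and 20 mm high, 12 g, loose in the tray; origin at its centre.
- lump1: Chunky terracotta lump, about 23 mm across and 20 mm high, 12 g, loose in the tray; origin at its centre.
- lump2: Chunky terracotta lump, about 23 mm across and 20 mm high, 12 g, loose in the tray; origin at its centre.
- lump3: Chunky terracotta lump, about 23 mm across and 20 mm high, 12 g, loose in the tray; origin at its centre.
- lump4: Chunky terracotta lump, about 23 mm across and 20 mm high, 12 g, loose in the tray; origin at its centre.
- pan (a point): Point 15 mm above the middle of the scoop's floor (scoop frame x = -5, y = 0, z = 15); moves with the scoop.
- pot (a point): Point on the axis inside the crusher's round open steel feed pot, 85 mm above the bench; the rim is 130 mm above the bench, 45 mm above this point. Inner diameter 132 mm at the rim, narrowing to about 96 mm at the inner floor, 74 mm below the rim. The crusher is fixed; its motor lies on the +x side of the pot and stays below the rim; z up, same axes as the crusher.
- lever (a joint): Angle the dead-man lever is pressed, rad: 0 at rest (handle slopes up by 0.30), 0.30 = handle level, 0.60 = bottom stop. It springs back when let go: at the paddle about 3 N to start, 8 N at level, 13 N at the stop.
- paddle (a point): Centre of the top face of the lever's red paddle (60 mm along the lever, 50 mm wide, 12 mm thick), 95 mm from the lever's hinge; moves with the lever. At rest 153 mm above the bench, at level 125 mm. Its axes are parallel to the pedestal's at rest and turn with the lever.
- pedestal: Fixed yellow pedestal of the dead-man lever, 70 by 70 mm, 100 mm high, with two cheeks up to 147 mm; origin on the bench, 45 mm on the -x side of the lever's hinge line, which is level, along the pedestal's y, 125 mm up. The lever points along the pedestal's -x, from the hinge towards the robot.
- bowl: Bystander: terracotta bowl, 90 mm wide, 50 mm high; origin under its centre.
- prop: Bystander: spool-shaped kiln prop, 48 mm wide, 62 mm high; origin under its centre.
- jar: Bystander: lidded blue glaze jar, 56 mm wide, 75 mm high; origin under its centre.

How it is judged:
By the outcome, as a careful person would: the job done as asked, in the order asked, and still so for the second after the job is handed in, while the arm keeps its last pose, push and grip.
It also fails if it takes over 72 s, if anything falls off the work surface, if the arm or the gripper's body presses on something with over 40 N, if the wrist force passes 120 N, or if a joint passes its speed limit or range.

ROBOT

A 7-joint arm with a two-finger parallel gripper is mounted at the origin on the work surface. World frame = base frame: x ahead of the robot, y to its left, z up, the work surface at z = 0. Lengths are in m, angles in degrees, forces in N, time in s.
With the tool pointing down it reaches from about 0.425 to 1.025 m from the base axis. Payload 9.4 kg.
Tool frame: the origin (TCP) lies on the centre line of the jaws, within the pads' length; the fingertips stand 25 mm ahead of it and the grasp point (between the pads) lies 6 mm ahead of it; z points along the fingers, y is the direction in which the jaws open and shut (so a half turn about z gives the same grasp; the last joint's range is limited). The gripper opens to 93 mm and grips with 3 to 60 N. Pads are 15 mm wide; open, the fingers measure 128 mm over their backs; the gripper's body (75 mm by 188 mm) begins 65 mm behind the grasp point.
Start: joints at [-4.395, 34.337, -0.143, 91.639, 0.103, 54.024, -4.572], TCP at [0.725, -0, 0.244] pointing down, gripper open.
Joint ranges: [-147.43, 147.43], [-19.82, 112.94], [-74.19, 73.91], [6.32, 146.72], [-59.91, 239.91], [6.04, 106.73], [-150.56, 150.56]. Speed limits (degrees/s): [127.2, 127.2, 172.46, 172.46, 180, 180, 180].

INTERFACE

Orientations are given as [roll, pitch, yaw] about the fixed x, y, z axes, in that order (R = Rz(yaw) Ry(pitch) Rx(roll)).
In Python, from station import manip gives the robot as it stands. The module is installed in compiled form; this text tells all that it offers.
- The arm moves only by the tool jog_arm, never from a script. Its argument "steps" is one flat list of numbers, 4 for each row, row after row: the shift along the tool's x, y, z in mm, then the turn about the tool's z in degrees. A call has 1 to 10 rows; each row shifts and turns the commanded pose from where the row before left it, along the tool's axes as they then stand; what a row does not reach is not made up. A row lasts 1/10 s, in which the tool goes at most 50 mm and 8.59 degrees, less where a joint would pass 70% of its speed; a pose out of reach is approached as far as the arm can. A call is refused whole if a number of a shift passes 50 or a number of a turn 8.59, either way. A call with a gripper value outside its range is refused whole. "grip" is the closure, from -1 (fully open) to 1 (shut), set as the call begins (left out, the last holds). The fingers move at their own pace and stop on an object; "squeeze" is the grip in N (left out, the last holds). Time passes only in rows, so rows that do not move let the fingers close. It gives the time, the measured TCP pose, the force and the opening at its end, in the units of the state.
- manip.get_obs(): the state, without advancing time (a new reading comes with each control period).
- manip.capture(name): name is "scene" or "side" or "wrist"; returns a dict with "frame" (480x640x3 uint8, red, green, blue), "vertical_fov" (degrees; the focal length in pixels is half the picture's height over the tangent of half this angle, whatever the lens; pixels are square), "cx", "cy" (the principal point, pixels), "origin" and "attitude" of the camera in the world. Camera axes: x right, y down, z forward; pixel columns grow to the right and rows downward; lengths in m; the calibration is good to about 2 mm. The wrist camera is an equidistant fisheye: a pixel r from the principal point sees the ray r / f radians off the axis. A picture is of the moment at which its call begins. There is no depth.
- manip.hand_in(): hands the job in, once; it reports no verdict.
The state is a dict: "clock": time; "qpos": joint angles; "joint_vel": joint speeds; "joint_efforts": joint torques, N m; "ee_pos": TCP position; "tcp_rot": TCP orientation; "contact_force": force on the tool from outside, world axes, zero at the start; "torque": the same for the moment, N m; "grip_width": finger opening in m.
Only numpy, scipy, OpenCV 4.12 (cv2) and the standard library are available. Lean on these libraries where they do the work, as an engineer would, in place of code of your own. Each camera call takes 0.05 s, during which the arm holds its last target. There are 200 camera calls.

## Working session

There is one attempt and no reset: what is moved stays moved. The work goes in short steps, Python scripts to look and compute and a tool call to move; the robot and the scene stay as the last step left them, time stands still between calls to the robot, and variables do not carry over. Pictures are saved under pics/ and viewed, about 8 in all and at most 12, crops included, and the job is handed in when it is done.

Besides the shell and the picture viewer there is one more tool, called after ">>>" by a JSON object that holds its "name" and its "arguments", one argument or row to a line. jog_arm: Moves the arm, as the interface text tells. Its arguments: {"type":"object","properties":{"steps":{"type":"array"},"grip":{"type":"number"},"squeeze":{"type":"number"}},"required":["steps"]}

```bash
mkdir -p pics; cat > h.py <<'E'
from station import manip
import numpy as np, cv2
from scipy.spatial.transform import Rotation as R
def cap(n,f=None):
    c=manip.capture(n)
    if f: cv2.imwrite('pics/'+f,cv2.cvtColor(c['frame'],cv2.COLOR_RGB2BGR))
    return c
E
python3 - <<'E'
from h import *
import pickle
d={}
for n in ['scene','side','wrist']:
    c=cap(n,n+'0.png'); d[n]=c
    print(n,{k:v for k,v in c.items() if k!='frame'})
pickle.dump(d,open('c0.pkl','wb'))
print(manip.get_obs())
E
```

```text
scene {'vertical_fov': 42.54182128932691, 'cx': 318.47030406508117, 'cy': 245.03511979801743, 'origin': array([1.20928212, 0.4376891 , 0.94451875]), 'attitude': array([-136.39254456,   -0.54330269,  126.27659218])}
side {'vertical_fov': 43.709032495089694, 'cx': 325.68247928542587, 'cy': 246.39036014831512, 'origin': array([ 0.41093971, -0.8809577 ,  0.80217545]), 'attitude': array([-128.80234759,    0.83075629,  -10.17443942])}
wrist {'vertical_fov': 65.70646984690485, 'cx': 321.97434924385584, 'cy': 244.23529298229528, 'origin': array([0.72597199, 0.0808427 , 0.38392519]), 'attitude': array([ 1.63118459e+02,  1.11347175e-01, -1.52447898e-02])}
{'clock': 0.15, 'qpos': array([-4.39564246, 34.37113862, -0.14544303, 91.66834021,  0.10380009,
       54.02424547, -4.57018842]), 'joint_vel': array([-0.02358543, -0.09177244,  0.08401122, -0.07717281,  0.12092988,
        0.10904425,  0.10170856]), 'joint_efforts': array([ 4.23705205e-03, -7.65584278e+01,  1.49971146e+00, -2.52563953e+01,
       -5.22377843e-02,  1.48844108e-02,  9.41959070e-05]), 'ee_pos': array([7.24680155e-01, 2.84838792e-06, 2.43007193e-01]), 'tcp_rot': array([-1.79936752e+02,  6.88561618e-03,  9.00065752e+01]), 'contact_force': array([-0.03535112, -0.33594729, -0.26990907]), 'torque': array([-0.00639124, -0.02032529, -0.0336504 ]), 'grip_width': 0.09299848160150047}
```

View pics/scene0.png

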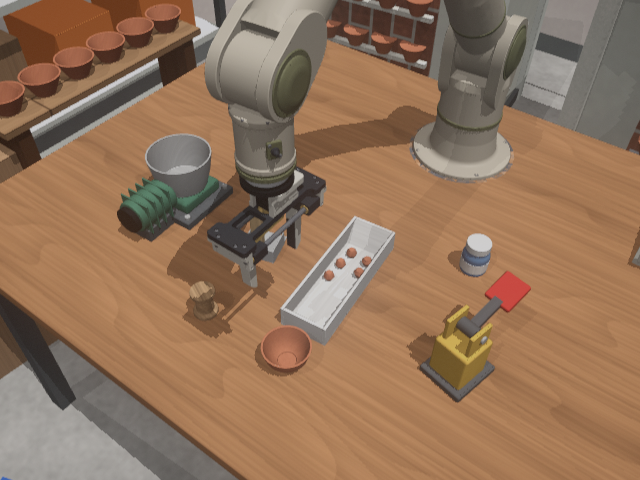

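View pics/side0.png

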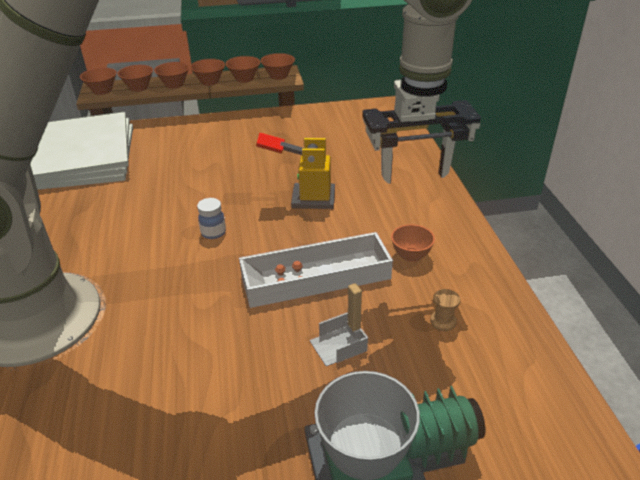

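The scene view shows the pot at about (180,160), the tray with corners (357,222), (393,236), (322,335), (285,300), the red paddle at about (508,291), and the pedestal at about (460,365). The scoop is hidden there, but the side view shows it at about (340,330) with its grip top at (354,290).

```bash
python3 - <<'E'
import cv2
a=cv2.imread('pics/side0.png')[220:370,230:480]
cv2.imwrite('pics/side_c.png',cv2.resize(a,None,fx=3.2,fy=3.2,interpolation=cv2.INTER_CUBIC))
b=cv2.imread('pics/scene0.png')[210:400,270:540]
cv2.imwrite('pics/scene_c.png',cv2.resize(b,None,fx=2.9,fy=2.9,interpolation=cv2.INTER_CUBIC))
E
```

```text
(no output)
```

View pics/side_c.png

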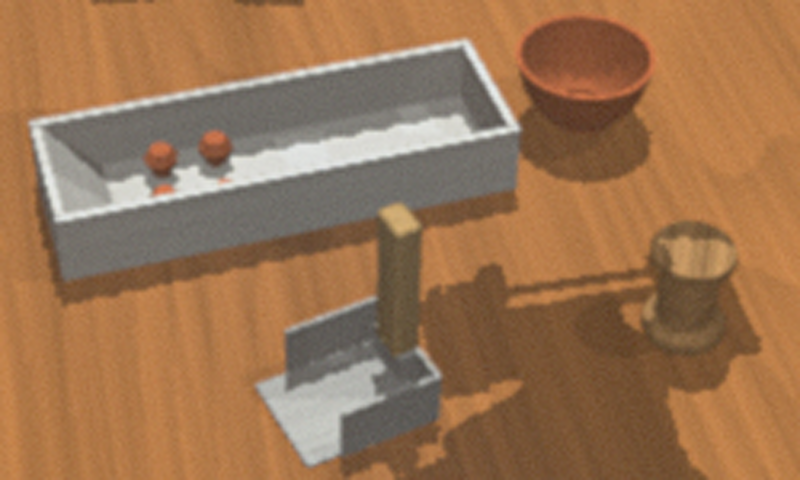

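View pics/scene_c.png

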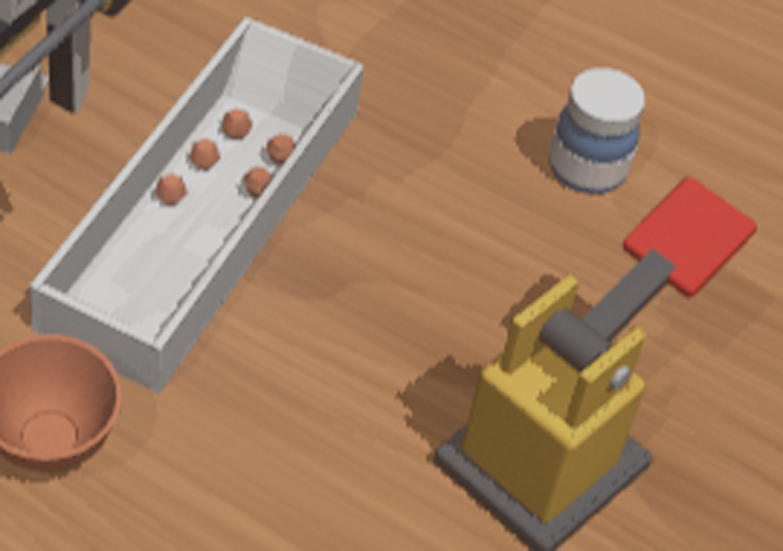

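View pics/wrist0.png

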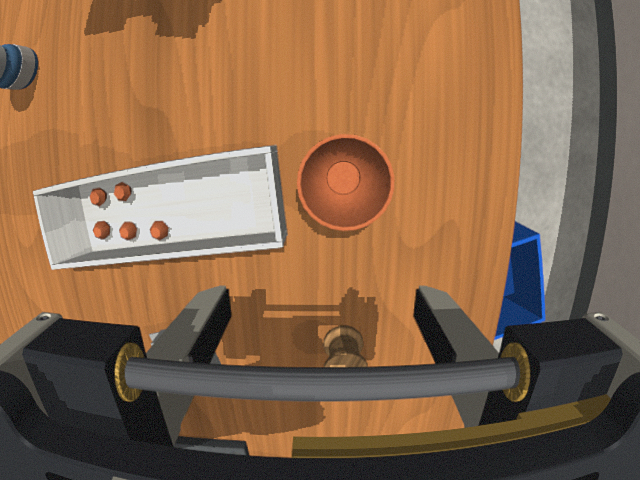

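The crops show the scoop lip corners at side (310,340) and (327,365), and its grip top at (355,289). All five lumps are near the tray's ramp end, with crop pixels noted below.

```bash
cat >> h.py <<'E'
def ray(c,uv):
    f=240/np.tan(np.radians(c['vertical_fov']/2)); p=(np.array(uv,float)-[c['cx'],c['cy']])
    if c.get('fish'):
        r=np.hypot(*p); t=r/f; d=np.r_[p/r*np.sin(t),np.cos(t)]
    else: d=np.r_[p/f,1]
    return R.from_euler('xyz',c['attitude'],degrees=True).as_matrix()@d
def at(c,uv,z):
    d=ray(c,uv); o=np.array(c['origin']); return (o+d*(z-o[2])/d[2])[:2]
def proj(c,X):
    v=R.from_euler('xyz',c['attitude'],degrees=True).as_matrix().T@(np.array(X)-c['origin'])
    f=240/np.tan(np.radians(c['vertical_fov']/2))
    if c.get('fish'):
        r=np.hypot(v[0],v[1]);return np.array([c['cx'],c['cy']])+v[:2]/r*f*np.arctan2(r,v[2])
    return np.array([c['cx'],c['cy']])+v[:2]/v[2]*f
def tri(c1,u1,c2,u2):
    d=[ray(c1,u1),ray(c2,u2)]; A=0;b=0
    for dd,c in zip(d,(c1,c2)):
        dd=dd/np.linalg.norm(dd);P=np.eye(3)-np.outer(dd,dd);A=A+P;b=b+P@np.array(c['origin'])
    return np.linalg.solve(A,b)
E
python3 - <<'E'
from h import *
import pickle
np.set_printoptions(precision=4,suppress=True)
d=pickle.load(open('c0.pkl','rb')); d['wrist']['fish']=1
S,D,W=d['scene'],d['side'],d['wrist']
sc=lambda x,y:(270+x/2.9,210+y/2.9); sd=lambda x,y:(230+x/3.2,220+y/3.2)
print('lip',at(D,sd(256,385),.001),at(D,sd(310,465),.001),'grip',at(D,sd(400,221),.125))
print('back corner',at(D,sd(438,416),0),'top',at(D,sd(440,376),.034))
print('tray side',[at(D,sd(*p),.048) for p in [(30,122),(468,42),(520,128),(55,220)]])
print('tray scene',[at(S,sc(*p),.048) for p in [(35,290),(160,347),(362,67),(248,20)]])
print('tray wrist',[at(W,p,.048) for p in [(34,191),(52,268),(284,246),(274,147)]])
for p in [(237,123),(204,153),(171,189),(281,148),(258,181)]: print('lump S',at(S,sc(*p),.016))
for p in [(102,230),(128,230),(159,230),(98,197),(122,191)]: print('lump W',at(W,p,.016))
print('lump D',at(D,sd(161,157),.016),at(D,sd(215,147),.016))
print('paddle',at(S,sc(690,236),.153),at(D,(271,143),.153),tri(S,sc(690,236),D,(271,143)))
print('paddle corners',tri(S,sc(690,178),D,(257,146)),[at(S,sc(*p),z) for p,z in [((690,178),.162),((756,228),.162),((690,295),.144),((624,242),.144)]])
print('pot side',[at(D,p,.130) for p in [(316,413),(419,413),(367,376),(367,413)]])
print('pot scene',[at(S,p,.130) for p in [(147,164),(212,164),(180,138),(180,190)]])
print('ped base',[at(S,sc(*p),0.01) for p in [(437,455),(550,545),(650,460)]])
print('bowl rim',at(S,(286,345),.05),'prop base',at(D,(445,322),.005),'jar top',at(S,(479,243),.075))
E
```

```text
lip [ 0.5006 -0.1565] [ 0.5201 -0.2185] grip [ 0.5778 -0.1707]
back corner [ 0.5954 -0.1971] top [ 0.5952 -0.1988]
tray side [array([0.3925, 0.041 ]), array([0.676, 0.067]), array([ 0.6863, -0.0228]), array([ 0.401 , -0.0508])]
tray scene [array([ 0.6875, -0.0171]), array([0.676 , 0.0716]), array([0.3948, 0.0446]), array([ 0.4033, -0.0467])]
tray wrist [array([0.3959, 0.0424]), array([ 0.4046, -0.0507]), array([ 0.6892, -0.0229]), array([0.6822, 0.0702])]
lump S [ 0.4669 -0.0113]
lump S [ 0.5045 -0.0137]
lump S [ 0.5452 -0.0129]
lump S [0.4683 0.0268]
lump S [0.5035 0.0309]
lump W [ 0.4696 -0.0136]
lump W [ 0.5065 -0.0141]
lump W [ 0.5469 -0.0146]
lump W [0.4699 0.0254]
lump W [0.5044 0.0306]
lump D [0.4703 0.0298] [0.5049 0.0327]
paddle [0.4942 0.3125] [0.4901 0.2981] [0.4901 0.3112 0.1467]
paddle corners [0.4568 0.2935 0.1536] [array([0.4617, 0.2956]), array([0.4743, 0.3417]), array([0.526 , 0.3291]), array([0.5131, 0.2823])]
pot side [array([ 0.4738, -0.4024]), array([ 0.6083, -0.428 ]), array([ 0.5547, -0.3548]), array([ 0.5405, -0.4151])]
pot scene [array([ 0.6052, -0.438 ]), array([ 0.5242, -0.3303]), array([ 0.5003, -0.4473]), array([ 0.6223, -0.325 ])]
ped base [array([0.6178, 0.2384]), array([0.6318, 0.3222]), array([0.5435, 0.3443])]
bowl rim [0.7442 0.037 ] prop base [ 0.75   -0.1628] jar top [0.3437 0.2031]
```

>>> {"name": "jog_arm", "arguments": {
  "steps": [-34,-29.4,0,0,-34,-29.4,0,0,-34,-29.4,0,0,-34,-29.4,0,0,-34,-29.4,0,0,0,0,0,-8.15,0,0,0,-8.15,0,0,0,-8.15,0,0,0,-8.15,0,0,0,-8.15],
  "grip": -1
}}

```text
clock: 1.15
ee_pos: [0.5778, -0.1701, 0.2435]
tcp_rot: [-180.0, -0.0, 131.1]
contact_force: [-0.3, -0.3, 0.2]
grip_width: 0.0932
```

>>> {"name": "jog_arm", "arguments": {
  "steps": [0,0,0,-8.15,0,0,0,-8.15,0,0,0,-8.15,0,0,0,-8.15,0,0,0,-8.15,0,0,0,-8.15,0,0,0,-8.15,0,0,0,-8.15,0,0,0,0,0,0,0,0]
}}

```text
clock: 2.15
ee_pos: [0.5778, -0.1702, 0.2434]
tcp_rot: [180.0, -0.0, -164.3]
contact_force: [0.1, 0.3, 0.6]
grip_width: 0.093
```

```bash
python3 - <<'E'
from h import *
import pickle
c=cap('wrist','w1.png');c['fish']=1
pickle.dump({k:c[k] for k in c if k!='frame'},open('w1.pkl','wb'))
print(c['origin'],c['attitude'],manip.get_obs()['ee_pos'],manip.get_obs()['tcp_rot'],manip.get_obs()['qpos'])
E
```

```text
[ 0.50124619 -0.19210223  0.38452633] [1.63231687e+02 1.55495535e-02 1.05675164e+02] [ 0.57788167 -0.17014882  0.24350004] [ 1.79992813e+02 -1.30278135e-02 -1.64282935e+02] [ 31.20215677  28.39057682 -29.30271178 106.93358211  17.88560611
  49.25378759  98.74375206]
```

View pics/w1.png

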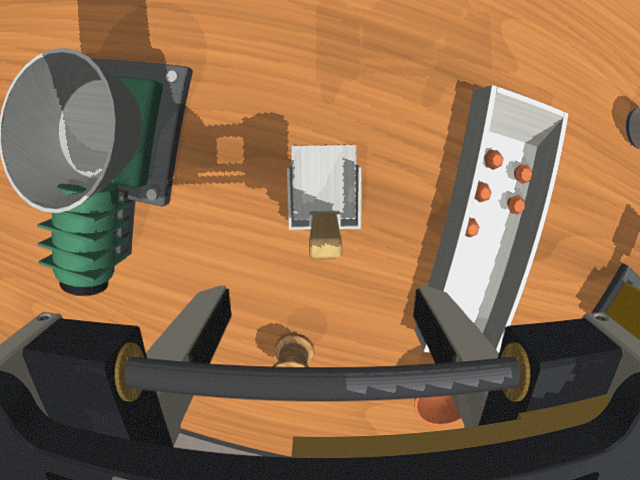

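The scoop stands square in the wrist view, with lip corners at (293,146) and (356,145) and its grip top at (326,249). The pot rim spans columns 1 to 116 and rows 49 to 211.

```bash
python3 - <<'E'
from h import *
import pickle
from scipy.optimize import least_squares
np.set_printoptions(precision=4,suppress=True)
c=pickle.load(open('w1.pkl','rb'))
a=at(c,(293,146),.001);b=at(c,(356,145),.001);g=at(c,(326,249),.125)
bl=at(c,(289,228),.034);br=at(c,(361,228),.034)
print(a,b,g,bl,br)
for p,q in((a,b),(bl,br)): print('yaw',np.degrees(np.arctan2(-(p-q)[0]*-1,(q-p)[1])), np.linalg.norm(p-q), (p+q)/2)
pts=[(1,130),(116,130),(62,49),(62,211),(100,68),(14,80),(15,180),(104,190)]
P=np.array([at(c,p,.13) for p in pts]); print(P)
r=least_squares(lambda v:np.hypot(*(P-v[:2]).T)-v[2],[.545,-.4,.07]);print('pot',r.x,r.fun)
d=pickle.load(open('c0.pkl','rb'))
for n in('scene','side'):
  E=np.array([proj(d[n],[r.x[0]+.067*np.cos(t),r.x[1]+.067*np.sin(t),.13]) for t in np.linspace(0,6.28,60)])
  print(n,E.min(0),E.max(0))
E
```

```text
[ 0.5195 -0.2178] [ 0.5011 -0.1561] [ 0.5793 -0.1672] [ 0.5957 -0.1991] [ 0.5767 -0.1314]
yaw 16.665067295777266 0.06443380716566051 [ 0.5103 -0.187 ]
yaw 15.69319221992864 0.07026786381829268 [ 0.5862 -0.1653]
[[ 0.5498 -0.4784]
 [ 0.5308 -0.3441]
 [ 0.4737 -0.4172]
 [ 0.6059 -0.3886]
 [ 0.486  -0.3717]
 [ 0.5037 -0.4705]
 [ 0.5915 -0.4511]
 [ 0.5785 -0.3467]]
pot [ 0.5412 -0.4097  0.0686] [ 0.0007 -0.0022 -0.0006 -0.0005 -0.0015  0.0029 -0.0035  0.0047]
scene [146.5562 134.796 ] [210.7542 174.2026]
side [316.5074 370.0962] [417.1089 454.4892]
```

>>> {"name": "jog_arm", "arguments": {
  "steps": [-1.5,1.7,22.5,0,0,0,30,0,0,0,30,0,0,0,30,0,0,0,15,0,0,0,8,0,0,0,2,0,0,0,0,0]
}}

```text
clock: 3.0
ee_pos: [0.5795, -0.168, 0.1068]
tcp_rot: [-180.0, 0.0, -164.1]
contact_force: [-0.4, -0.2, 0.6]
grip_width: 0.0929
```

>>> {"name": "jog_arm", "arguments": {
  "steps": [0,0,0,0,0,0,0,0,0,0,0,0,0,0,0,0,0,0,0,0,0,0,0,0,0,0,0,0,0,0,0,0],
  "grip": 1,
  "squeeze": 50
}}

```text
clock: 3.8
ee_pos: [0.579, -0.168, 0.1061]
tcp_rot: [180.0, -0.0, -164.0]
contact_force: [-0.4, 0.5, -0.4]
grip_width: 0.0339
```

>>> {"name": "jog_arm", "arguments": {
  "steps": [0,0,0,0,0,0,0,0,0,0,0,0,0,0,-5,0,0,0,-15,0,0,0,-25,0,0,0,-25,0,0,0,-15,5.2,0,0,0,5.2,0,0,0,0]
}}

```text
clock: 4.8
ee_pos: [0.5793, -0.168, 0.193]
tcp_rot: [-179.9, 0.1, -174.5]
contact_force: [0.3, -0.2, -2.4]
grip_width: 0.0242
```

>>> {"name": "jog_arm", "arguments": {
  "steps": [-5,10,0,0,-10,20,0,0,-12,25,0,0,-12,25,0,0,-12,25,0,0,-12,25,0,0,-12,25,0,0,-8.4,16.4,0,0,-5,10,0,0,0,0,0,0]
}}

```text
clock: 5.8
ee_pos: [0.6496, 0.0229, 0.1909]
tcp_rot: [180.0, -0.0, -174.3]
contact_force: [-0.5, 0.2, -2.0]
grip_width: 0.0239
```

```bash
python3 - <<'E'
from h import *
import pickle
c=cap('wrist','w2.png');c['fish']=1
pickle.dump({k:c[k] for k in c if k!='frame'},open('w2.pkl','wb'))
o=manip.get_obs();print(o['ee_pos'],o['tcp_rot'],o['qpos'],o['grip_width'])
E
```

```text
[0.64924717 0.02113708 0.19083398] [-1.79981398e+02 -4.07060843e-02 -1.74383941e+02] [  8.74835179  34.203193   -23.90694342 103.70484059  18.48308845
  46.0001847   71.1482066 ] 0.023525397161869112
```

View pics/w2.png

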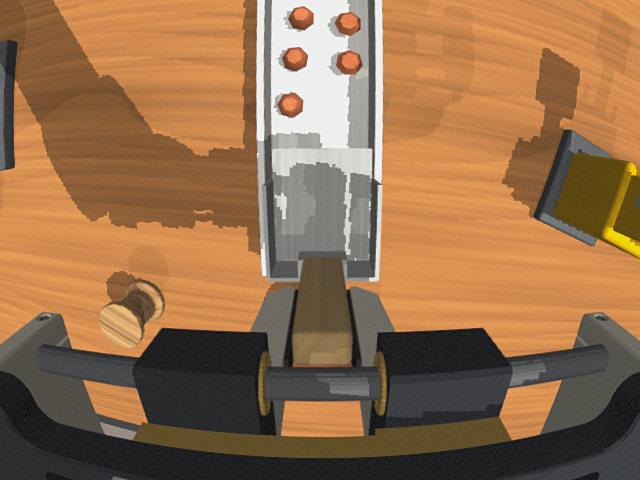

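The scoop hangs square over the tray, with its lip from (271,149) to (372,149). The tray's outer rim runs down the left from (258,60) to (263,270) and down the right from (383,60) to (379,275).

```bash
python3 - <<'E'
from h import *
import pickle
np.set_printoptions(precision=1,suppress=True)
c=pickle.load(open('w2.pkl','rb'))
T=np.array([.6492,.0211]); y=np.radians(185.6); M=np.array([[np.cos(y),np.sin(y)],[-np.sin(y),np.cos(y)]])
f=lambda p,z:1000*M@(at(c,p,z)-T)
for n,p,z in [('lipL',(271,149),.086),('lipR',(372,149),.086),('L60',(258,60),.048),('R60',(383,60),.048),('L270',(263,270),.048),('R275',(379,275),.048)]: print(n,f(p,z))
for p in [(290,105),(294,59),(348,63),(301,18),(348,24)]: print('lump',f(p,.016))
E
```

```text
lipL [70.4 32.3]
lipR [ 70.5 -34.3]
L60 [138.8  47.1]
R60 [138.8 -47.3]
L270 [-28.9  47.1]
R275 [-33.1 -48.7]
lump [105.2  25.4]
lump [145.2  22.1]
lump [141.7 -22.9]
lump [182.5  16.5]
lump [177. -23.]
```

>>> {"name": "jog_arm", "arguments": {
  "steps": [0,0,10,0,0,0,20,0,0,0,22,0,0,0,14,0,0,0,6,0,0,0,3,0,0,0,1,0,0,0,1,0,0,0,0,0,0,0,0,0]
}}

```text
clock: 6.85
ee_pos: [0.6497, 0.0211, 0.1146]
tcp_rot: [-180.0, 0.0, -174.4]
contact_force: [-0.8, 0.6, -0.9]
grip_width: 0.0239
```

>>> {"name": "jog_arm", "arguments": {
  "steps": [0,0,1,0,0,0,1,0,0,0,0,0]
}}

```text
clock: 7.15
ee_pos: [0.6494, 0.0212, 0.1121]
tcp_rot: [-180.0, 0.0, -174.4]
contact_force: [-0.5, 0.5, -0.8]
grip_width: 0.024
```

>>> {"name": "jog_arm", "arguments": {
  "steps": [0,0,1,0,0,0,0,0,0,0,0,0]
}}

```text
clock: 7.45
ee_pos: [0.6495, 0.0212, 0.112]
tcp_rot: [-180.0, 0.0, -174.4]
contact_force: [-1.0, 0.3, 7.8]
grip_width: 0.0237
```

>>> {"name": "jog_arm", "arguments": {
  "steps": [5,0,-0.5,0,10,0,0,0,14,0,0,0,14,0,0,0,14,0,0,0,14,0,0,0,14,0,0,0,14,0,0,0,14,0,0,0,10,0,0,0]
}}

```text
clock: 8.45
ee_pos: [0.5262, 0.0093, 0.112]
tcp_rot: [180.0, 0.1, -174.4]
contact_force: [2.8, 1.7, 3.8]
grip_width: 0.0236
```

>>> {"name": "jog_arm", "arguments": {
  "steps": [6,0,0,0,4,0,0,0,3,0,0,0,2,0,0,0,0,0,0,0,0,0,0,0]
}}

```text
clock: 9.05
ee_pos: [0.5132, 0.0082, 0.112]
tcp_rot: [180.0, 0.1, -174.4]
contact_force: [2.4, 0.9, 6.9]
grip_width: 0.0236
```

```bash
python3 - <<'E'
from h import *
import pickle
c=cap('wrist','w3.png');c['fish']=1
s=cap('scene')
a=c['frame'][100:420,180:500]; 
b=s['frame'][190:350,260:420]
im=np.hstack([cv2.resize(a,(400,400)),cv2.resize(b,(400,400),interpolation=cv2.INTER_CUBIC)])
cv2.imwrite('pics/m3.png',im[:,:,::-1])
o=manip.get_obs();print(o['ee_pos'],o['tcp_rot'],o['contact_force'],o['grip_width'])
E
```

```text
[0.51314832 0.00819702 0.1119812 ] [ 1.79978894e+02  1.06857332e-01 -1.74444804e+02] [3.14773189 1.03806474 7.99357923] 0.02372674269111242
```

View pics/m3.png

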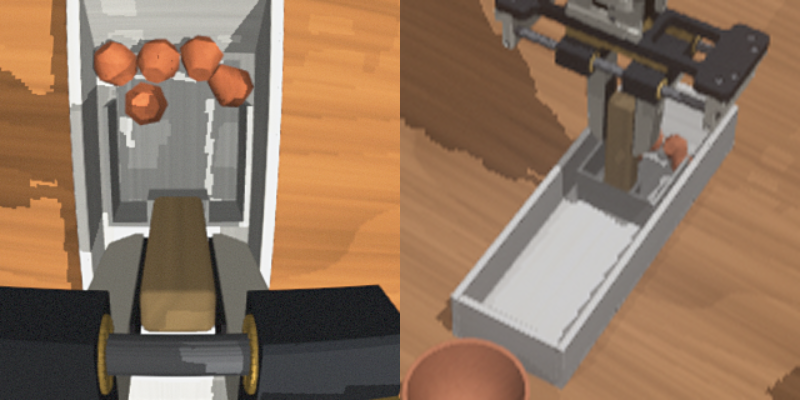

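```bash
cat >> h.py <<'E'
def fr(o):
    T=np.array(o['ee_pos'][:2]);y=np.radians(o['tcp_rot'][2]);M=np.array([[np.cos(y),np.sin(y)],[-np.sin(y),np.cos(y)]])
    return T,M
def lumps(zc=.018,ret=False):
    c=cap('wrist');c['fish']=1;o=manip.get_obs();T,M=fr(o)
    h=cv2.cvtColor(c['frame'],cv2.COLOR_RGB2HSV)
    m=((h[...,0]<12)&(h[...,1]>120)&(h[...,2]>90)).astype(np.uint8)
    m=cv2.morphologyEx(m,cv2.MORPH_OPEN,np.ones((3,3),np.uint8))
    n,l,s,ce=cv2.connectedComponentsWithStats(m)
    for i in range(1,n):
        if s[i][4]>60: print('blob',s[i][4],ce[i].round(),(1000*M@(at(c,ce[i],zc)-T)).round(1), s[i][:4])
    print('lip px',proj(c,np.r_[T+M.T@[.072,0],o['ee_pos'][2]-.106+.0016]),o['ee_pos'],o['contact_force'])
    return c
E
python3 - <<'E'
from h import *
lumps()
c=lumps();o=manip.get_obs();T,M=fr(o)
for p in [(115,61),(158,59),(202,58),(231,86),(147,103)]: print(1000*M@(at(c,(p[0]/1.25+180,p[1]/1.25+100),.02)-T))
E
```

```text
blob 1658 [352. 156.] [ 66.3 -18.6] [325 129  57  55]
blob 887 [306. 148.] [71.4 10.3] [290 132  33  34]
blob 907 [272. 154.] [67.9 32. ] [255 138  35  33]
blob 757 [295. 182.] [50.  17.4] [280 166  32  33]
lip px [322.359146   146.59505393] [0.5131668  0.0082223  0.11201482] [4.3648035  1.49834006 6.28214948]
blob 1667 [352. 156.] [ 66.2 -18.5] [325 129  57  55]
blob 888 [305. 148.] [71.4 10.8] [289 132  33  34]
blob 905 [271. 155.] [67.5 32.6] [254 139  35  33]
blob 769 [295. 182.] [50.  17.4] [280 166  33  33]
lip px [322.38687802 146.58945641] [0.51316275 0.00823908 0.11199403] [2.54272475 1.67426045 7.45824901]
[71.38197963 31.44664167]
[72.05548246  9.92622271]
[ 72.57144236 -11.91091919]
[ 58.62413333 -26.61386494]
[49.8533928  15.62632085]
```

>>> {"name": "jog_arm", "arguments": {
  "steps": [2,0,0,0,2.5,0,-3,0,5,0,-6,0,5,0,-6,0,5,0,-6,0,2,0,-2.5,0,0,0,0,0,0,0,0,0]
}}

```text
clock: 10.05
ee_pos: [0.4903, 0.0053, 0.1351]
tcp_rot: [-180.0, -0.0, -174.5]
contact_force: [0.2, 1.1, -2.6]
grip_width: 0.0238
```

```bash
python3 - <<'E'
from h import *
c=lumps(.042); cv2.imwrite('pics/w4.png',cv2.resize(c['frame'][80:280,200:440,::-1],None,fx=2.5,fy=2.5))
E
```

```text
blob 1684 [351. 158.] [ 65.4 -17.7] [323 132  59  54]
blob 2613 [291. 167.] [59.6 19.7] [255 137  68  68]
lip px [322.59520865 147.10438101] [0.49034728 0.00533991 0.13499951] [ 1.63160691  1.88288895 -1.56949593]
```

View pics/w4.png

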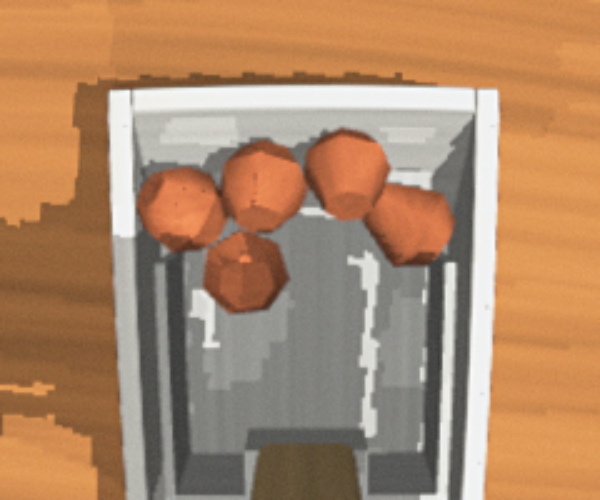

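>>> {"name": "jog_arm", "arguments": {
  "steps": [-1,0,-1,0,-3,0,0,0,-6,0,0,0,-9,0,0,0,-12,0,0,0,-15,0,0,0,-15,0,0,0,-15,0,0,0,-12,0,0,0,-9,0,0,0]
}}

```text
clock: 11.1
ee_pos: [0.5885, 0.0153, 0.1359]
tcp_rot: [180.0, 0.0, -174.5]
contact_force: [-0.5, -0.6, -1.4]
grip_width: 0.024
```

>>> {"name": "jog_arm", "arguments": {
  "steps": [-7,0,0,0,-4,0,0,0,-2,0,0,0,0,0,0,0,0,0,0,0]
}}

```text
clock: 11.6
ee_pos: [0.5997, 0.0163, 0.1361]
tcp_rot: [-180.0, -0.0, -174.4]
contact_force: [0.6, 1.3, -1.8]
grip_width: 0.0241
```

```bash
python3 - <<'E'
from h import *
c=lumps(.042); cv2.imwrite('pics/w5.png',cv2.resize(c['frame'][0:280,200:440,::-1],None,fx=2.1,fy=2.1))
E
```

```text
blob 563 [362.  77.] [117.5 -24.6] [347  65  30  27]
blob 827 [324. 156.] [66.5 -1. ] [308 140  34  32]
blob 1639 [283. 173.] [55.8 24.8] [255 146  59  58]
blob 806 [360. 162.] [ 63.2 -23.7] [343 146  34  33]
blob 2773 [322. 419.] [-144.8    0.5] [281 401  82  36]
lip px [322.42168929 146.99452955] [0.59976909 0.01626348 0.13615937] [ 0.47041135 -0.02349966 -1.93037498]
```

>>> {"name": "jog_arm", "arguments": {
  "steps": [40,0,0,0,30,0,0,0,20,0,0,0,10,0,0,0,3,0,0,0,0,0,0,0,0,0,0,0]
}}

```text
clock: 12.35
ee_pos: [0.4989, 0.0067, 0.1362]
tcp_rot: [180.0, 0.1, -174.5]
contact_force: [0.5, -0.5, -1.6]
grip_width: 0.0238
```

```bash
python3 - <<'E'
from h import *
c=lumps(.042); cv2.imwrite('pics/w6.png',cv2.resize(c['frame'][0:280,200:440,::-1],None,fx=2.1,fy=2.1))
E
```

```text
blob 866 [308. 141.] [75.9  8.7] [292 124  33  35]
blob 854 [343. 151.] [ 69.7 -12.9] [326 135  35  33]
blob 757 [322. 195.] [41.6  0.3] [306 180  32  30]
blob 834 [288. 207.] [33.9 22.3] [272 189  32  35]
lip px [322.39983432 146.56683881] [0.498782   0.00663859 0.13613266] [ 0.11497954  1.20193902 -1.65751086]
```

View image.

View pics/w6.png

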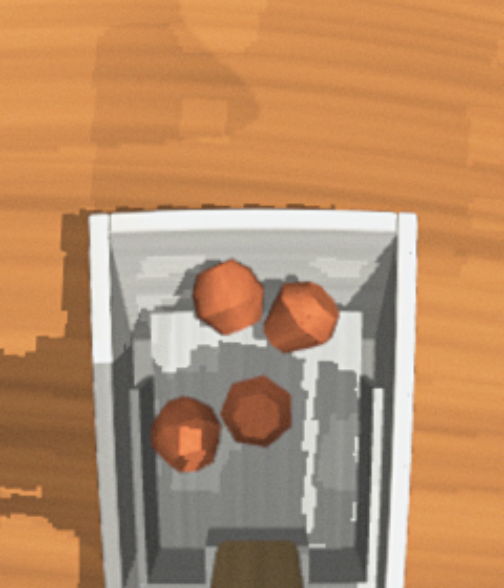

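>>> {"name": "jog_arm", "arguments": {
  "steps": [2,0,0,0,4,0,0,0,3,0,-1,0,4,0,-5,0,3,0,-3.5,0,0,0,0,0,0,0,0,0]
}}

```text
clock: 13.1
ee_pos: [0.4818, 0.0048, 0.1459]
tcp_rot: [-180.0, 0.0, -174.5]
contact_force: [-0.0, -0.3, -1.8]
grip_width: 0.024
```

```bash
python3 - <<'E'
from h import *
c=lumps(.05)
E
```

```text
blob 801 [350. 166.] [ 60.  -17.5] [332 151  35  31]
blob 859 [292. 171.] [57.2 19.5] [275 155  36  33]
blob 747 [322. 194.] [41.7  0.3] [306 180  32  30]
blob 821 [288. 207.] [33.8 22.5] [272 190  32  34]
lip px [322.44182249 146.89569916] [0.48180927 0.00475183 0.14574937] [-0.35667757  0.17033227 -2.5053035 ]
```

>>> {"name": "jog_arm", "arguments": {
  "steps": [-1,0,0,0,-2,0,0,0,-4,0,0,0,-6,0,0,0,-8,0,0,0,-8,0,0,0,-8,0,0,0,-6,0,0,0,-4,0,0,0,-2,0,0,0]
}}

```text
clock: 14.15
ee_pos: [0.5308, 0.0096, 0.1455]
tcp_rot: [180.0, -0.0, -174.5]
contact_force: [0.1, 0.1, -2.3]
grip_width: 0.0241
```

```bash
python3 - <<'E'
from h import *
c=lumps(.05)
cv2.imwrite('pics/w7.png',cv2.resize(c['frame'][0:280,200:440,::-1],None,fx=2.1,fy=2.1))
E
```

```text
blob 795 [350. 168.] [ 59.  -17.7] [333 153  34  30]
blob 850 [292. 171.] [57.2 19.4] [275 156  36  32]
blob 747 [322. 194.] [41.8  0.4] [306 180  32  30]
blob 823 [288. 207.] [33.7 22.5] [272 190  32  34]
lip px [322.41818868 147.09185614] [0.53095444 0.00964323 0.14555241] [ 0.47468728 -0.02233706 -2.14003058]
```

>>> {"name": "jog_arm", "arguments": {
  "steps": [0,0,-3,0,0,0,-6,0,0,0,-10,0,0,0,-14,0,0,0,-17,0,0,0,-18,0,0,0,-17,0,0,0,-14,0,0,0,-9,0,0,0,-4,0]
}}

```text
clock: 15.2
ee_pos: [0.5306, 0.0096, 0.259]
tcp_rot: [-180.0, 0.1, -174.5]
contact_force: [-0.7, -0.7, -1.9]
grip_width: 0.0238
```

>>> {"name": "jog_arm", "arguments": {
  "steps": [0,-3,0,0,0,-6,0,0,0,-9,0,0,0,-12,0,0,0,-15,0,0,0,-18,0,0,0,-21,0,0,0,-24,0,0,0,-24,0,0,0,-24,0,0]
}}

```text
clock: 16.2
ee_pos: [0.5453, -0.1481, 0.2573]
tcp_rot: [-180.0, -0.0, -174.5]
contact_force: [0.9, 0.7, -2.4]
grip_width: 0.0236
```

>>> {"name": "jog_arm", "arguments": {
  "steps": [0,-24,0,0,0,-24,0,0,0,-24,0,0,0,-24,0,0,0,-24,0,0,0,-24,0,0,0,-24,0,0,0,-21,0,0,0,-18,0,0,0,-16,0,0]
}}

```text
clock: 17.2
ee_pos: [0.5669, -0.3694, 0.2574]
tcp_rot: [180.0, -0.0, -174.5]
contact_force: [0.8, -0.1, -1.6]
grip_width: 0.0237
```

>>> {"name": "jog_arm", "arguments": {
  "steps": [0,-13,0,0,0,-11,0,0,0,-8,0,0,-1,-5,0,0,0,-3,0,0,0,0,0,0,0,0,0,0]
}}

```text
clock: 17.9
ee_pos: [0.5721, -0.4068, 0.2577]
tcp_rot: [180.0, 0.0, -174.4]
contact_force: [-0.2, -0.5, -2.5]
grip_width: 0.0239
```

```bash
python3 - <<'E'
from h import *
c=lumps(.168); o=manip.get_obs();print(o['tcp_rot'],o['qpos'])
cv2.imwrite('pics/w8.png',c['frame'][:,:,::-1])
E
```

```text
blob 812 [350. 168.] [ 59.6 -17.2] [333 152  34  31]
blob 867 [292. 171.] [57.6 18.8] [275 155  36  33]
blob 775 [322. 195.] [42.4  0.3] [306 180  32  30]
blob 823 [288. 207.] [34.9 21.7] [273 190  31  34]
lip px [322.41197731 146.93209901] [ 0.57214815 -0.40674241  0.25773363] [ 0.35822263  0.18287807 -2.82833686]
[ 1.79992101e+02  2.78753818e-03 -1.74408739e+02] [ 45.30476794  33.63165496 -23.35221187  93.08671969  15.26212267
  56.45628819 112.54896939]
```

View pics/w8.png

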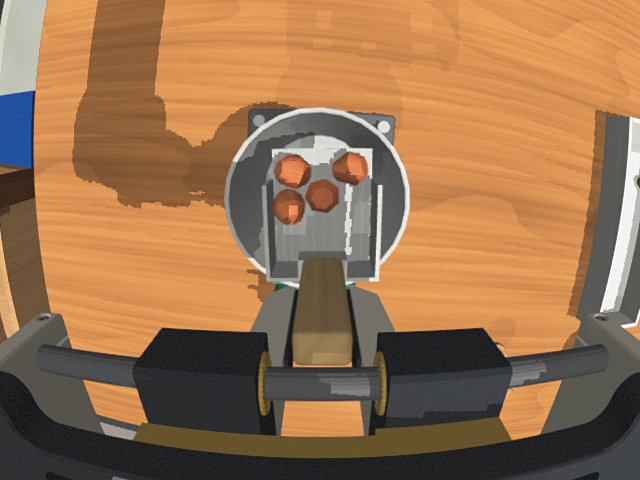

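The four lumps sit well inside the scoop over the pot. The pot rim spans columns 226 to 409, with its top at row 108.

```bash
python3 - <<'E'
from h import *
c=cap('wrist');c['fish']=1;T,M=fr(manip.get_obs())
for p in [(226,197),(409,197),(318,108),(250,145),(385,145)]: print((1000*M@(at(c,p,.13)-T)).round(1))
E
```

```text
[35.4 72. ]
[ 35.3 -64.5]
[99.4  3.1]
[73.5 52.4]
[ 73.3 -45.2]
```

>>> {"name": "jog_arm", "arguments": {
  "steps": [0,-1.5,3,0,0,-2,6,0,0,0,9,0,0,0,9,0,0,0,6,0,0,0,3,0,0,0,1,0,0,0,0,0]
}}

```text
clock: 18.8
ee_pos: [0.5725, -0.4108, 0.2206]
tcp_rot: [180.0, 0.0, -174.4]
contact_force: [0.2, 0.6, -1.5]
grip_width: 0.0238
```

>>> {"name": "jog_arm", "arguments": {
  "steps": [2,0,0,0,4,0,0,0,6,0,0,0,6,0,0,0,6,0,0,0,6,0,0,0,6,0,0,0],
  "squeeze": 12
}}

```text
clock: 19.5
ee_pos: [0.5362, -0.4145, 0.221]
tcp_rot: [-180.0, 0.0, -174.5]
contact_force: [3.3, -0.2, 0.7]
grip_width: 0.0237
```

```bash
python3 - <<'E'
from h import *
c=lumps(.13);cv2.imwrite('pics/w9.png',c['frame'][:,:,::-1])
E
```

```text
blob 783 [307. 186.] [46.3  9.6] [292 171  31  32]
blob 746 [343. 189.] [ 44.5 -13.3] [327 174  33  30]
blob 742 [322. 227.] [19.6  0.1] [307 212  31  31]
blob 764 [290. 238.] [12.4 21.2] [274 222  31  33]
lip px [322.35682461 144.6979591 ] [ 0.5347869  -0.4148403   0.22073066] [-0.03623384 -0.34498116 -1.03483993]
```

>>> {"name": "jog_arm", "arguments": {
  "steps": [6,0,0,0,6,0,0,0,6,0,0,0,6,0,0,0,6,0,0,0]
}}

```text
clock: 20.05
ee_pos: [0.5058, -0.4173, 0.2205]
tcp_rot: [180.0, -0.0, -174.5]
contact_force: [1.8, 0.4, 0.3]
grip_width: 0.0238
```

>>> {"name": "jog_arm", "arguments": {
  "steps": [6,0,0,0,6,0,0,0,6,0,0,0,3,0,0,0,0,0,0,0]
}}

```text
clock: 20.55
ee_pos: [0.4849, -0.4193, 0.2205]
tcp_rot: [180.0, -0.0, -174.5]
contact_force: [0.2, -0.0, -1.9]
grip_width: 0.0241
```

```bash
python3 - <<'E'
from h import *
c=lumps(.12);cv2.imwrite('pics/w10.png',c['frame'][:,:,::-1])
E
```

```text
blob 2303 [318. 271.] [-12.4   2.9] [277 247  80  52]
lip px [322.48857165 147.46625546] [ 0.48519751 -0.41921756  0.2204751 ] [ 1.119205   -0.09716949 -1.22727368]
```

>>> {"name": "jog_arm", "arguments": {
  "steps": [0,0,0,0,0,0,0,0,0,0,0,0,-5,0,0,0,-12,0,0,0,-15,0,0,0,-8,0,0,0,0,0,0,0,0,0,0,0],
  "squeeze": 60
}}

```text
clock: 21.5
ee_pos: [0.5257, -0.4151, 0.2203]
tcp_rot: [180.0, -0.0, -174.4]
contact_force: [0.2, 0.3, -1.3]
grip_width: 0.0235
```

```bash
python3 - <<'E'
from h import *
c=lumps(.08);w=c['frame']
s=manip.capture('side')
cv2.imwrite('pics/s11.png',np.hstack([cv2.resize(w[60:380,160:480],(400,400)),cv2.resize(s['frame'][280:480,260:460],(400,400))])[:,:,::-1])
h=cv2.cvtColor(s['frame'],cv2.COLOR_RGB2HSV)[300:470,300:430]
m=((h[...,0]<12)&(h[...,1]>120)&(h[...,2]>60)).astype(np.uint8)
n,l,st,ce=cv2.connectedComponentsWithStats(m)
print([(st[i][4],(ce[i]+[300,300]).round()) for i in range(1,n) if st[i][4]>10])
E
```

```text
blob 500 [297. 220.] [14.3 19.9] [285 208  24  25]
blob 504 [345. 237.] [  0.5 -17.8] [332 225  27  24]
blob 186 [304. 248.] [-8.4 14.4] [294 242  20  11]
lip px [322.08924609 146.25251142] [ 0.52524861 -0.41539572  0.22039111] [ 0.57955124 -0.50132334 -2.22856798]
[(np.int32(122), array([354., 430.])), (np.int32(97), array([370., 452.])), (np.int32(48), array([387., 450.])), (np.int32(27), array([353., 452.]))]
```

>>> {"name": "jog_arm", "arguments": {
  "steps": [12,0,0,0,-12,0,0,0,12,0,0,0,-12,0,0,0,0,0,-10,0,0,0,-20,0,0,0,-25,0,0,0,-20,0,0,0,-10,0,0,0,0,0]
}}

```text
clock: 22.6
ee_pos: [0.5261, -0.4156, 0.3075]
tcp_rot: [-179.9, 0.1, -174.4]
contact_force: [-0.5, -0.4, -2.0]
grip_width: 0.0235
```

```bash
python3 - <<'E'
from h import *
c=lumps(.066);w=c['frame']
s=manip.capture('side')
cv2.imwrite('pics/s12.png',np.hstack([cv2.resize(w[60:380,160:480],(400,400)),cv2.resize(s['frame'][200:480,220:500],(400,400))])[:,:,::-1])
h=cv2.cvtColor(s['frame'],cv2.COLOR_RGB2HSV)[300:470,300:430]
m=((h[...,0]<12)&(h[...,1]>120)&(h[...,2]>60)).astype(np.uint8)
n,l,st,ce=cv2.connectedComponentsWithStats(m)
print([(st[i][4],(ce[i]+[300,300]).round(),at(s,ce[i]+[300,300],.066)) for i in range(1,n) if st[i][4]>10])
E
```

```text
blob 578 [298. 208.] [ 2.8 26. ] [283 191  31  36]
blob 111 [621. 208.] [  13.9 -399.8] [616 203  11  12]
blob 297 [317. 227.] [-17.3   6.3] [308 217  19  20]
blob 288 [296. 238.] [-29.5  28.5] [287 229  20  18]
lip px [323.11986425 145.74910097] [ 0.52555327 -0.4154018   0.30606462] [ 0.1190921   0.75152279 -1.92877955]
[(np.int32(158), array([367., 442.]), array([ 0.54221337, -0.41685012])), (np.int32(76), array([380., 451.]), array([ 0.55617843, -0.43463633])), (np.int32(40), array([351., 451.]), array([ 0.51739692, -0.42769227]))]
```

View pics/s12.png

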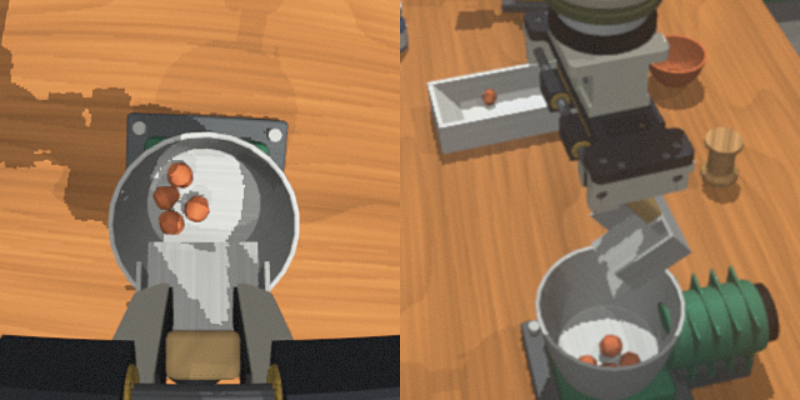

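All four lumps are seen on the pot floor, one is left in the tray, and the scoop is empty but tilted. Next I carry it back to free bench and level it.

>>> {"name": "jog_arm", "arguments": {
  "steps": [0,10,0,0,0,25,0,0,0,35,0,0,0,40,0,0,-10,40,0,0,-10,35,0,0,-10,25,0,0,0,15,0,0,0,7,0,0,0,0,0,0]
}}

```text
clock: 23.7
ee_pos: [0.5324, -0.1814, 0.3053]
tcp_rot: [-180.0, -0.0, -174.4]
contact_force: [-0.1, -1.4, -0.9]
grip_width: 0.0239
```

>>> {"name": "jog_arm", "arguments": {
  "steps": [0,0,15,0,0,0,30,0,0,0,35,0,0,0,35,0,0,0,25,0,0,0,11,0,0,0,5,0,0,0,0,0]
}}

```text
clock: 24.5
ee_pos: [0.5331, -0.1823, 0.1497]
tcp_rot: [-180.0, -0.0, -174.5]
contact_force: [0.1, 0.5, -1.7]
grip_width: 0.0237
```

>>> {"name": "jog_arm", "arguments": {
  "steps": [0,0,0,0,0,0,0,0,0,0,0,0,0,0,0,0],
  "squeeze": 6
}}

```text
clock: 24.9
ee_pos: [0.5332, -0.1817, 0.1502]
tcp_rot: [-180.0, 0.1, -174.5]
contact_force: [-0.1, -0.8, -0.8]
grip_width: 0.0242
```

```bash
cat >> h.py <<'E'
def tilt():
    # steel lip edge: print row profile of wrist image at several columns, and wood-post top
    c=cap('wrist');f=c['frame'];h=cv2.cvtColor(f,cv2.COLOR_RGB2HSV)
    g=(h[...,1]<45)
    for x in (295,310,335,350): 
        r=np.where(g[60:300,x])[0]; print(x,(r.min()+60,r.max()+60,len(r)) if len(r) else None)
    o=manip.get_obs();c['fish']=1;T,M=fr(o);z=o['ee_pos'][2]
    for th in (0,10,20,30,40,50):
        t=np.radians(th);print(th,proj(c,np.r_[T+M.T@[.072*np.cos(t)-.1*np.sin(t),0],z-.006-.1*np.cos(t)-.072*np.sin(t)]).round(0)[1],end=' ')
    print(o['ee_pos'],o['contact_force'],o['grip_width'])
    return c
E
python3 -c "
from h import *
tilt()"
```

```text
295 (np.int64(254), np.int64(299), 42)
310 (np.int64(254), np.int64(299), 46)
335 (np.int64(253), np.int64(299), 47)
350 (np.int64(254), np.int64(297), 44)
0 147.0 10 173.0 20 199.0 30 226.0 40 253.0 50 280.0 [ 0.533126   -0.18160511  0.15004888] [-0.37452555 -0.5399937  -1.42455111] 0.023875131566970974
```

>>> {"name": "jog_arm", "arguments": {
  "steps": [0,0,10,0,0,0,8,0,0,0,3,0,0,0,1,0,-4,0,0,0,-6,0,0,0,-6,0,0,0,-6,0,0.5,0,-6,0,1,0,0,0,0,0]
}}

```text
clock: 25.95
ee_pos: [0.5622, -0.1787, 0.1263]
tcp_rot: [-180.0, 0.1, -174.4]
contact_force: [1.0, 0.4, 0.9]
grip_width: 0.0239
```

```bash
python3 -c "
from h import *
tilt()"
```

```text
295 (np.int64(252), np.int64(299), 43)
310 (np.int64(252), np.int64(299), 48)
335 (np.int64(252), np.int64(299), 48)
350 (np.int64(252), np.int64(299), 48)
0 146.0 10 172.0 20 198.0 30 225.0 40 253.0 50 280.0 [ 0.56173324 -0.17876149  0.12625234] [ 1.04245763 -0.48154609  0.4262507 ] 0.024172932089907957
```

>>> {"name": "jog_arm", "arguments": {
  "steps": [0,0,1,0,-5,0,0.5,0,-6,0,0.5,0,-6,0,0.5,0,-4,0,0.5,0,0,0,0,0],
  "squeeze": 3
}}

```text
clock: 26.6
ee_pos: [0.5826, -0.1767, 0.123]
tcp_rot: [180.0, 0.0, -174.4]
contact_force: [1.6, -0.3, 1.9]
grip_width: 0.0239
```

```bash
python3 -c "
from h import *
tilt()"
```

```text
295 (np.int64(227), np.int64(296), 68)
310 (np.int64(227), np.int64(299), 73)
335 (np.int64(227), np.int64(299), 73)
350 (np.int64(227), np.int64(298), 72)
0 146.0 10 172.0 20 199.0 30 226.0 40 253.0 50 280.0 [ 0.58221175 -0.17677596  0.1229783 ] [1.07769745 0.5592634  2.54752964] 0.023981794235877707
```

>>> {"name": "jog_arm", "arguments": {
  "steps": [-5,0,1,0,-5,0,1.5,0,-5,0,2,0,-5,0,2,0,-5,0,2.5,0,-4,0,2.5,0,-4,0,2.5,0,0,0,0,0]
}}

```text
clock: 27.45
ee_pos: [0.6152, -0.1735, 0.1087]
tcp_rot: [180.0, 0.0, -174.4]
contact_force: [1.3, -0.1, 1.7]
grip_width: 0.0238
```

```bash
python3 -c "
from h import *
tilt()"
```

```text
295 (np.int64(185), np.int64(299), 112)
310 (np.int64(185), np.int64(290), 106)
335 (np.int64(185), np.int64(289), 105)
350 (np.int64(184), np.int64(298), 114)
0 146.0 10 172.0 20 199.0 30 226.0 40 253.0 50 280.0 [ 0.61479515 -0.17355344  0.10880616] [ 0.62321517 -0.28347248  1.08402004] 0.02352091797572041
```

>>> {"name": "jog_arm", "arguments": {
  "steps": [-3,0,2.5,0,-3,0,2.5,0,-3,0,2.5,0,-3,0,2.5,0,-2,0,2,0,0,0,1,0,0,0,0,0]
}}

```text
clock: 28.2
ee_pos: [0.628, -0.1723, 0.0957]
tcp_rot: [180.0, -0.1, -174.4]
contact_force: [0.0, 0.5, -1.5]
grip_width: 0.0244
```

```bash
python3 -c "
from h import *
tilt()"
```

```text
295 (np.int64(168), np.int64(296), 124)
310 (np.int64(168), np.int64(281), 114)
335 (np.int64(168), np.int64(281), 114)
350 (np.int64(168), np.int64(299), 132)
0 147.0 10 173.0 20 199.0 30 226.0 40 254.0 50 281.0 [ 0.62798255 -0.17231073  0.09570283] [ 0.51485734 -0.57362536  0.33155866] 0.023925338529247338
```

```bash
python3 -c "
from h import *
c=tilt();T,M=fr(manip.get_obs())
for th in (0,3,6):
  t=np.radians(th);h=.1
  for p in (.09,.095):print(th,p,proj(c,np.r_[T+M.T@[.072*np.cos(t)-p*np.sin(t),0],.0897-p*np.cos(t)-.072*np.sin(t)]).round(1)[1])
"
```

```text
295 (np.int64(168), np.int64(299), 129)
310 (np.int64(168), np.int64(281), 114)
335 (np.int64(168), np.int64(281), 114)
350 (np.int64(168), np.int64(299), 131)
0 147.0 10 173.0 20 199.0 30 226.0 40 254.0 50 281.0 [ 0.62792093 -0.17234898  0.09569849] [ 0.579223    0.52541353 -1.94857934] 0.024010542057381443
0 0.09 147.4
0 0.095 147.2
3 0.09 154.6
3 0.095 154.6
6 0.09 161.9
6 0.095 162.2
```

>>> {"name": "jog_arm", "arguments": {
  "steps": [-3,0,2.5,0,-3,0,2.5,0,-3,0,2,0,-2,0,1,0,0,0,0,0]
}}

```text
clock: 28.8
ee_pos: [0.6399, -0.1712, 0.0879]
tcp_rot: [-180.0, 0.0, -174.4]
contact_force: [0.5, 0.4, 1.0]
grip_width: 0.0237
```

```bash
python3 -c "
from h import *
tilt()"
```

```text
295 (np.int64(150), np.int64(296), 146)
310 (np.int64(150), np.int64(273), 124)
335 (np.int64(150), np.int64(273), 124)
350 (np.int64(150), np.int64(297), 148)
0 146.0 10 172.0 20 199.0 30 226.0 40 253.0 50 280.0 [ 0.63971708 -0.171185    0.0878745 ] [ 1.19875219 -0.04751207 -0.10350205] 0.023785050322654346
```

>>> {"name": "jog_arm", "arguments": {
  "steps": [-1,0,1.5,0,0,0,0,0]
}}

```text
clock: 29.05
ee_pos: [0.6406, -0.1711, 0.0866]
tcp_rot: [-180.0, 0.0, -174.5]
contact_force: [0.3, 0.0, 1.9]
grip_width: 0.0241
```

>>> {"name": "jog_arm", "arguments": {
  "steps": [0,0,0,0,0,0,0,0,0,0,0,0,0,0,0,0,0,0,0,0,0,0,0,0,0,0,0,0],
  "grip": -1
}}

```text
clock: 29.75
ee_pos: [0.6405, -0.1711, 0.0866]
tcp_rot: [-180.0, -0.0, -174.4]
contact_force: [-0.2, -0.0, 0.6]
grip_width: 0.0758
```

>>> {"name": "jog_arm", "arguments": {
  "steps": [0,0,-5,0,0,0,-15,0,0,0,-25,0,0,0,-30,0,0,0,-30,0,0,0,-30,0,0,0,-20,0,0,0,-5,0,0,0,0,0]
}}

```text
clock: 30.65
ee_pos: [0.6407, -0.1712, 0.2479]
tcp_rot: [-180.0, 0.1, -174.5]
contact_force: [-0.3, -0.6, 0.4]
grip_width: 0.0928
```

```bash
python3 - <<'E'
from h import *
c=cap('wrist','w20.png');c['fish']=1;o=manip.get_obs();T,M=fr(o);print(o['ee_pos'],o['tcp_rot'],o['grip_width'],o['contact_force'],o['qpos'])
h=cv2.cvtColor(c['frame'],cv2.COLOR_RGB2HSV); g=h[...,1]<45
for x in (300,310,330,340):
    r=np.where(g[60:280,x])[0]+60; print(x,r.min(),r.max(),len(r))
# expected positions if flat at post x=TCP+d
for X,n in (([.072,0,.001],'lip'),([-.009,0,.034],'backtop'),([0,0,.125],'posttop'),([.052,.035,.034],'wallL'),([.052,-.035,.034],'wallR')):
    print(n,proj(c,np.r_[T+M.T@np.array(X[:2]),X[2]]).round(0))
for y in (120,130,140,150,160,180,200,220,240,250,260,270): 
    r=np.where(g[y,230:420])[0]+230; w=np.where((h[y,290:360,0]>12)&(h[y,290:360,1]>70))[0]+290
    print(y,(r.min(),r.max()) if len(r) else None, len(w))
E
```

```text
[ 0.6401778  -0.17118618  0.24667189] [-1.79985546e+02  2.50470193e-03 -1.74455869e+02] 0.09327245500441028 [-0.21362953  0.63448064 -0.28819608] [ 26.35231534  31.69359036 -25.05486965  99.06989153  16.23035372
  52.83192169  90.23229956]
300 142 223 82
310 142 212 71
330 141 207 67
340 142 223 82
lip [323. 142.]
backtop [323. 225.]
posttop [323. 243.]
wallL [286. 164.]
wallR [359. 164.]
120 None 69
130 None 69
140 None 59
150 (np.int64(291), np.int64(353)) 5
160 (np.int64(291), np.int64(354)) 5
180 (np.int64(287), np.int64(358)) 1
200 (np.int64(287), np.int64(358)) 1
220 (np.int64(288), np.int64(357)) 27
240 None 70
250 None 70
260 None 70
270 None 69
```

>>> {"name": "jog_arm", "arguments": {
  "steps": [5,20,0,0,8,40,0,0,9,47,0,0,10,48,0,0,10,48,0,0,10,48,0,0,10,48,0,0,10,48,0,0,10,48,0,0,8,45,0,0],
  "grip": 1,
  "squeeze": 20
}}

```text
clock: 31.7
ee_pos: [0.5056, 0.2606, 0.2456]
tcp_rot: [-180.0, -0.1, -174.4]
contact_force: [0.1, 0.5, 0.1]
grip_width: 0.0174
```

>>> {"name": "jog_arm", "arguments": {
  "steps": [5,35,0,0,3,15,0,0,0,5,0,0,0,0,0,0,0,0,0,0,0,0,0,0]
}}

```text
clock: 32.3
ee_pos: [0.4957, 0.3102, 0.2464]
tcp_rot: [-179.9, -0.0, -174.6]
contact_force: [0.9, 0.3, -0.1]
grip_width: 0.0005
```

```bash
cat >> h.py <<'E'
def red(n):
    c=cap(n,n+'_lv.png'); c['fish']=n=='wrist'
    h=cv2.cvtColor(c['frame'],cv2.COLOR_RGB2HSV)
    m=(((h[...,0]<4)|(h[...,0]>174))&(h[...,1]>170)&(h[...,2]>90)).astype(np.uint8)
    k,l,s,ce=cv2.connectedComponentsWithStats(m)
    if k<2: return c,None,None
    i=1+s[1:,4].argmax(); ct=cv2.findContours((l==i).astype(np.uint8),0,2)[0][0]
    q=cv2.approxPolyDP(ct,.05*cv2.arcLength(ct,True),True)[:,0]
    return c,(s[i][4],ce[i].round(1)),q
E
python3 - <<'E'
from h import *
np.set_printoptions(precision=4,suppress=True)
o=manip.get_obs();print(o['ee_pos'],o['tcp_rot'],o['grip_width'],o['contact_force'],o['qpos'])
for n in('wrist','scene','side'):
    c,b,q=red(n);print(n,b)
    if q is not None: print(q.tolist(),at(c,b[1],.153),[at(c,p,.153) for p in q])
E
```

```text
[0.4957 0.3102 0.2464] [-179.9453   -0.0109 -174.5954] 0.0005198729077629087 [ 0.9412  0.3158 -0.0585] [-18.1803  26.7018 -27.6345 109.0383  16.2965  48.1566  41.1131]
wrist (np.int32(5421), array([324.2, 243.8]))
[[302, 199], [279, 272], [343, 289], [371, 222]] [0.4865 0.3104] [array([0.458 , 0.2934]), array([0.5092, 0.2818]), array([0.5176, 0.3264]), array([0.4688, 0.3394])]
scene (np.int32(900), array([508.3, 290.3]))
[[506, 272], [485, 294], [508, 311], [530, 288]] [0.4917 0.3121] [array([0.4564, 0.2919]), array([0.5222, 0.2844]), array([0.5323, 0.3298]), array([0.4653, 0.3391])]
side (np.int32(203), array([270.1, 141.8]))
[[260, 134], [258, 145], [282, 149], [282, 139]] [0.4887 0.3039] [array([0.47  , 0.3445]), array([0.461 , 0.2949]), array([0.5108, 0.2667]), array([0.5162, 0.3112])]
```

>>> {"name": "jog_arm", "arguments": {
  "steps": [4,0,15,0,4,0,25,0,0,0,15,0,0,0,7,0,0,0,0,0]
}}

```text
clock: 32.95
ee_pos: [0.487, 0.3108, 0.184]
tcp_rot: [-180.0, -0.1, -174.5]
contact_force: [0.1, -0.6, 0.4]
grip_width: 0.0006
```

>>> {"name": "jog_arm", "arguments": {
  "steps": [0,0,3,0,0,0,3,0,0,0,3,0,0,0,0,0]
}}

```text
clock: 33.35
ee_pos: [0.4872, 0.3116, 0.1758]
tcp_rot: [180.0, 0.0, -174.4]
contact_force: [-0.5, 0.5, 2.9]
grip_width: 0.0004
```

>>> {"name": "jog_arm", "arguments": {
  "steps": [0,0,4,0,0,0,4,0,0,0,3,0,0,0,0,0]
}}

```text
clock: 33.75
ee_pos: [0.4868, 0.3116, 0.1642]
tcp_rot: [180.0, -0.0, -174.4]
contact_force: [-2.0, 1.8, 3.9]
grip_width: 0.0002
```

>>> {"name": "jog_arm", "arguments": {
  "steps": [0,0,4,0,0,0,4,0,0,0,3,0,0,0,2,0,0,0,0.7,0,0,0,0,0]
}}

```text
clock: 34.35
ee_pos: [0.4865, 0.3116, 0.1509]
tcp_rot: [180.0, -0.0, -174.4]
contact_force: [-4.0, 1.1, 5.8]
grip_width: 0.0002
```

```bash
python3 - <<'E'
from h import *
np.set_printoptions(precision=4,suppress=True)
o=manip.get_obs();print(o['ee_pos'],o['tcp_rot'],o['grip_width'],o['contact_force'])
# expected red quads for tilt a: hinge H on lever line; centre paddle C(a)
u=np.radians(-14.0); d=np.array([-np.cos(u),-np.sin(u),0]); s=np.array([-np.sin(u),np.cos(u),0])
C0=np.array([.489,.3105]); H=np.r_[C0-d[:2]*.0908,.125]
obs={n:red(n) for n in('wrist','scene','side')}
for n,(c,b,q) in obs.items():
    print(n,b,q.tolist())
    for press in (0,.2,.3,.4):
        a=.3-press; e=d*np.cos(a)+np.array([0,0,np.sin(a)])
        print(press,[proj(c,H+e*r+s*w).round(1).tolist() for r,w in((.125,-.025),(.125,.025),(.065,.025),(.065,-.025))])
E
```

```text
[0.4865 0.3116 0.1509] [ 179.9956   -0.0373 -174.4164] 0.00021263565872441716 [-4.0112  1.109   5.8078]
wrist (np.int32(5712), array([321.6, 275.2])) [[290, 235], [261, 331], [311, 285], [363, 321], [383, 262]]
0 [[281.5, 263.2], [403.3, 303.0], [347.8, 384.7], [250.5, 356.2]]
0.2 [[290.9, 234.0], [396.8, 270.0], [348.2, 366.2], [256.0, 338.5]]
0.3 [[293.5, 225.7], [392.4, 259.7], [347.7, 358.9], [258.1, 331.6]]
0.4 [[295.0, 220.8], [387.6, 252.8], [346.8, 352.8], [259.8, 326.1]]
scene (np.int32(431), array([505. , 303.7])) [[498, 288], [484, 302], [506, 318], [526, 299], [507, 305]]
0 [[508.2, 268.5], [532.4, 286.0], [508.0, 310.0], [484.1, 291.7]]
0.2 [[506.7, 276.5], [530.4, 293.9], [507.2, 314.0], [483.6, 295.7]]
0.3 [[505.3, 280.9], [528.7, 298.3], [506.4, 316.3], [482.9, 298.0]]
0.4 [[503.4, 285.7], [526.6, 303.1], [505.4, 318.7], [482.1, 300.5]]
side (np.int32(95), array([274.8, 153.6])) [[282, 147], [265, 158], [281, 157], [276, 153]]
0 [[255.0, 142.0], [258.6, 131.2], [284.3, 138.7], [281.6, 149.7]]
0.2 [[253.8, 151.8], [257.3, 140.8], [283.5, 143.6], [280.8, 154.7]]
0.3 [[254.0, 156.7], [257.5, 145.6], [283.5, 146.1], [280.8, 157.3]]
0.4 [[254.8, 161.6], [258.3, 150.4], [283.8, 148.6], [281.1, 159.8]]
```

>>> {"name": "jog_arm", "arguments": {
  "steps": [0,0,0.7,0,0,0,0,0,0,0,0,0,0,0,0,0,0,0,0,0,0,0,0,0,0,0,0,0,0,0,0,0,0,0,0,0,0,0,0,0]
}}

```text
clock: 35.5
ee_pos: [0.4865, 0.3116, 0.1503]
tcp_rot: [180.0, -0.0, -174.4]
contact_force: [-4.4, 1.6, 6.6]
grip_width: 0.0005
```

>>> {"name": "jog_arm", "arguments": {
  "steps": [0,0,0,0,0,0,0,0,0,0,0,0,0,0,0,0,0,0,0,0,0,0,0,0,0,0,0,0,0,0,0,0,0,0,0,0,0,0,0,0]
}}

```text
clock: 36.5
ee_pos: [0.4865, 0.3116, 0.1504]
tcp_rot: [180.0, -0.0, -174.4]
contact_force: [-3.7, 1.1, 5.2]
grip_width: 0.0002
```

>>> {"name": "jog_arm", "arguments": {
  "steps": [0,0,0,0,0,0,0,0,0,0,0,0,0,0,0,0,0,0,0,0,0,0,0,0,0,0,0,0,0,0,0,0,0,0,0,0,0,0,0,0]
}}

```text
clock: 37.5
ee_pos: [0.4865, 0.3116, 0.1504]
tcp_rot: [180.0, -0.0, -174.4]
contact_force: [-4.6, 2.3, 6.7]
grip_width: 0.0006
```

```bash
python3 - <<'E'
from h import *
s=manip.capture('side');o=manip.get_obs();print(o['ee_pos'],o['contact_force'])
h=cv2.cvtColor(s['frame'],cv2.COLOR_RGB2HSV)
m=((h[...,0]<12)&(h[...,1]>120)&(h[...,2]>60)).astype(np.uint8)[370:470,310:425]
n,l,st,ce=cv2.connectedComponentsWithStats(m);print('pot',[(int(st[i][4]),(ce[i]+[310,370]).round()) for i in range(1,n) if st[i][4]>10])
# scoop check: post top expected pixel & wood there
T=np.array([.6402,-.1712]);a=np.radians(185.55);x=np.array([np.cos(a),np.sin(a)])
print('post top',proj(s,np.r_[T,.125]).round(),'lip',proj(s,np.r_[T+.072*x,.001]).round())
p=proj(s,np.r_[T,.115]).astype(int);print(s['frame'][p[1],p[0]])
manip.hand_in()
E
```

```text
[0.48653493 0.31162236 0.15038998] [-4.30448715  1.76045599  6.38437863]
pot [(158, array([367., 441.])), (83, array([380., 451.])), (34, array([352., 451.])), (17, array([366., 455.]))]
post top [392. 284.] lip [350. 344.]
[203 166 111]
the job is handed in; nothing more can be done
```

I brought four of the five lumps into the pot with the scoop, stood the scoop upright on the bench and let go. I then pressed the lever to level and held it for about 3 s. I handed the job in at about 37.5 s while still holding it.

**Lumps:** The last side view shows four lump patches inside the pot, and an earlier picture showed the same four on its floor. The fifth lump stayed in the tray. The fingers never touched any lump.

**Scoop:** It got tilted about 40° while I tipped it against the pot wall, and I levelled it by dragging its lip along the bench. After release, the wrist view matched a flat, upright scoop to within about 2 pixels. The side view showed wood where the grip should be.

**Lever:** The fingertips sat at about 125.4 mm, where level is 125 mm, and most of the paddle corners visible in the cameras agreed with about 0.30 rad. Two checks agreed less well:
- **Occluded corners:** the fingers hid part of the paddle, and one corner read nearer 0.35 rad.
- **Force:** the vertical force read 5 to 7 N, not the expected 8 N, with about 4 N sideways. I put this down to friction on the paddle.

**Bystanders:** I never went near the bowl, prop or jar, but I did not check their positions again at the end.

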